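# Push the bush rack through the hinged drop gate

### The arm

A 6-joint arm with a two-finger parallel gripper is mounted at the origin on the work surface. World frame = base frame: x ahead of the robot, y to its left, z up, the work surface at z = 0. Lengths are in mm, angles in degrees, forces in N, time in s.
With the tool pointing down it reaches from about 300 to 950 mm from the base axis. Payload 3.1 kg.
Tool frame: the origin (TCP) lies between the finger pads; the fingertips stand 22 mm ahead of it and the grasp point (between the pads) lies 3 mm ahead of it (ctrl.nose_length is the y of the fingertips in the tool frame, in mm); y points along the fingers, z is the direction in which the jaws open and shut, and the axes are right-handed (so a half turn about y gives the same grasp; the last joint's range is limited). The gripper opens to 85 mm and grips with 20 to 120 N. Pads are 22 mm wide; open, the fingers measure 114 mm over their backs; the gripper's body (76 mm by 85 mm) begins 54 mm behind the grasp point. The pads swing forward as they close: fully open they stand 13 mm farther back than shut.
Start: joints at [61.438, 17.653, 93.61, -0, 68.738, -3.994], TCP at [259.888, 568.41, 220.172] pointing down, gripper open.
Joint ranges: [-175.34, 175.34], [-45.06, 112.39], [2.9, 150.54], [-68.45, 248.45], [3.09, 151.38], [-168.51, 168.51]. Speed limits (degrees/s): [159.86, 159.86, 180, 180, 180, 180].

### API

Orientations are given as a 3x3 rotation matrix whose columns are the frame's x, y, z axes.
In Python, from rig import ctrl gives the robot as it stands.
- The arm moves only by the shell command python3 -m handwheel 'ROWS' [FORCE]. ROWS is JSON, a list that holds one entry, the list of rows, each a list of 7 numbers: the shift along the tool's x, y, z in units of 40 mm (1.0 is 40 mm), then the turn, a rotation vector about the tool's x, y, z in units of 5 degrees (1.0 is 5 degrees), then the closure, from 0 (fully open) to 1 (shut). A call has 1 to 8 rows; each row shifts and turns the commanded pose from where the row before left it, along the tool's axes as they then stand; what a row does not reach is not made up. A row lasts 1/8 s, in which the tool goes at most 62.5 mm and 10.7 degrees, less where a joint would pass 70% of its speed; a pose out of reach is approached as far as the arm can. A call is refused whole if a number of a shift passes 1 or a number of a turn 1, either way. A call with a gripper value outside its range is refused whole. The fingers move at their own pace and stop on an object; FORCE is the grip in N (left out, the last holds). Time passes only in rows, so rows that do not move let the fingers close. It gives the time, the measured TCP pose, the force and the opening at its end, in the units of the state.
- ctrl.get_obs(): the state, without advancing time (a new reading comes with each control period).
- ctrl.camera(name): name is "side" or "top"; returns (picture, depth): 384x512x3 uint8, blue, green, red; 384x512 float32, mm along the optical axis (not along the pixel's ray), 0 where there is no reading.
- ctrl.camera_info(name): a dict with "camera_matrix" (3x3 intrinsics, pixels), "k1" (the pictures are not rectified: a ray, as slopes to the right and down, at radius r is drawn at 1 + k1 r^2 times it, then the intrinsics apply), "camera_from_world" (4x4, takes a point from world to camera coordinates). Camera axes: x right, y up, looking along -z (the intrinsics and any distortion apply to the point x, -y, -z); pixel columns grow to the right and rows downward; lengths in mm; the calibration is good to about 2 mm. A picture is of the moment at which its call begins. camera_info takes no time and is no camera call.
- ctrl.finish_job(): hands the job in, once; it reports no verdict.
The state is a dict: "clock": time; "joint_positions": joint angles; "qvel": joint speeds; "joint_torque": joint torques, N m; "tcp_pos": TCP position; "tcp_rot": TCP orientation; "force": force on the tool from outside, world axes, zero at the start; "moment": the same for the moment, N m; "gripper_width": finger opening in mm.
Only numpy, scipy, OpenCV 4.12 (cv2) and the standard library are available. Lean on these libraries where they do the work, as an engineer would, in place of code of your own. Each camera call takes 0.05 s, during which the arm holds its last target. There are 200 camera calls.

### The job

Press the hinged gate plate down with one fingertip and, keeping it held down so the gate stays clear below the rack, push the rack of bushes along the chute with the other finger, over the gate and fully home against the end stop. Then let go so that the gate springs up shut behind the rack; never lift the rack, and leave the loose parts beside the chute alone.

Things in the scene. Friction and masses are not known exactly. Their poses are not given: they have to be found in the camera images.
- chute: Fixed wooden chute, 435 mm long, open on top and at its entry (x = -220 mm). Origin on the bench under its centre line; x runs along the chute the way the rack is pushed, y points level towards the gate plate. Floor top z = 70 mm. Guide walls: inner faces y = -30 and +30, 8 thick, tops z = 88. End stop: inner face x = 205, top z = 108. Hinge rail y = 138 to 160, top z = 69.
- gate (a joint): Angle of the sprung gate (rad): 0 shut, grows as its plate is pressed down, stop at 0.27; from 0.19 its blade is clear below the rack. Holding it down takes 3 to 5 N; it springs shut when released. Plate and blade are one rigid part, hinged along the chute's x at chute y = 135, z = 78 mm. Pushing the blade along the chute does not move it.
- plate_mid (a point): Point on top of the gate's flat steel plate, chute x = -47, y = about 68 mm; moves with the gate. The plate spans chute x = -215 to 120, y = 46 to 133. Shut, it slopes, its edge next to the chute at z = about 99; pressed to 0.22 rad it lies level, top at z = 80. Press anywhere along it, best at y = 50 to 90.
- blade_top (a point): Middle of the top edge of the steel gate blade (6 mm thick along the chute, 36 mm wide across it) that stands up through a slot in the chute floor at chute x = 60, y = 0; 20 mm above the floor when shut, about 6 mm below it at 0.22 rad.
- rack_mid (a point): Centre (half-way up) of the loose rack: pale wooden block 100 mm long (along the chute, its own x), 56 wide, 40 high at its two end boards, two brass bushes between them; about 0.4 kg. It stands on the chute floor before the gate. Push on the upright rear face, 50 mm behind this point. Home, front on the end stop, this point is at chute x = 155 mm.
- shell: Brass half bearing shell, 52 mm across, 34 mm high, standing on the bench beside the chute; origin at its underside. Leave alone.
- collar: Rusted iron collar, ring 52 mm across, 20 mm high, on the bench; origin at centre of underside. Leave alone.
- stopper: Blue glass bottle stopper, 44 mm across, 40 mm high, on the bench; origin at centre of underside. Leave alone.
- wedge: Boxwood wedge, 60 x 28 mm, 26 mm high, on the bench; origin at centre of underside. Leave alone.
Mind the look-alikes: they are no part of the job. Leave any green or red look-alike of the part that bears rack_mid alone.

How it is judged:
By the outcome, as a careful person would: the job done as asked, in the order asked, and still so for the second after the job is handed in, with the robot touching nothing.
It also fails if it takes over 48 s, if anything falls off the work surface, if the arm or the gripper's body presses on something with over 40 N, if the wrist force passes 120 N, or if a joint passes its speed limit or range.

## Working session

There is one attempt and no reset: what is moved stays moved. The work goes in short steps, Python scripts to look and compute and a shell command to move; the robot and the scene stay as the last step left them, time stands still between calls to the robot, and variables do not carry over. Pictures are saved under pics/ and viewed, about 8 in all and at most 12, crops included, and the job is handed in when it is done.

```bash
mkdir -p pics; ls; cat > h.py <<'E'
import numpy as np,cv2
from rig import ctrl
def grab(n):
    p,d=ctrl.camera(n);return p,d
def world(n,d,u,v):
    i=ctrl.camera_info(n);K=np.array(i["camera_matrix"]);T=np.array(i["camera_from_world"])
    u=np.atleast_1d(u).astype(float);v=np.atleast_1d(v).astype(float)
    s=np.stack([(u-K[0,2])/K[0,0],(v-K[1,2])/K[1,1]],1);s0=s.copy()
    for _ in range(20): s=s0/(1+i["k1"]*(s**2).sum(1,keepdims=True))
    z=d[v.astype(int),u.astype(int)]
    c=np.stack([s[:,0]*z,-s[:,1]*z,-z,np.ones(len(z))],1)
    w=(np.linalg.inv(T)@c.T).T[:,:3]; w[z==0]=np.nan
    return w
E
python3 - <<'E'
from h import *
for n in("side","top"):
    p,d=grab(n);cv2.imwrite(f"pics/{n}0.png",p);np.save(f"{n}0.npy",d)
    i=ctrl.camera_info(n);print(np.array(i["camera_matrix"]).round(1).tolist(),i["k1"],np.linalg.inv(i["camera_from_world"]).round(2).tolist())
print({k:np.round(v,3).tolist() for k,v in ctrl.get_obs().items()})
E
```

```text
pics
[[470.8, 0.0, 252.2], [0.0, 470.8, 186.2], [0.0, 0.0, 1.0]] -0.16622507825831173 [[1.0, 0.05, -0.04, 582.12], [-0.06, 0.64, -0.77, -603.17], [-0.02, 0.77, 0.64, 597.5], [0.0, 0.0, 0.0, 1.0]]
[[347.1, 0.0, 252.7], [0.0, 347.1, 192.0], [0.0, 0.0, 1.0]] -0.028091876425851568 [[-0.03, 0.99, -0.15, 508.73], [-1.0, -0.04, -0.05, -20.36], [-0.05, 0.14, 0.99, 770.45], [0.0, 0.0, 0.0, 1.0]]
{'clock': 0.1, 'joint_positions': [61.438, 17.7, 93.682, -0.003, 68.736, -3.993], 'qvel': [-0.021, -0.187, -0.228, 0.065, 0.081, 0.003], 'joint_torque': [-0.0, -41.641, -27.764, -0.0, 0.004, -0.0], 'tcp_pos': [259.541, 567.732, 219.064], 'tcp_rot': [[0.909, -0.001, 0.416], [-0.416, -0.002, 0.909], [-0.0, -1.0, -0.002]], 'force': [-0.368, -1.017, -0.274], 'moment': [0.001, -0.015, -0.002], 'gripper_width': 85.326}
```

View pics/top0.png

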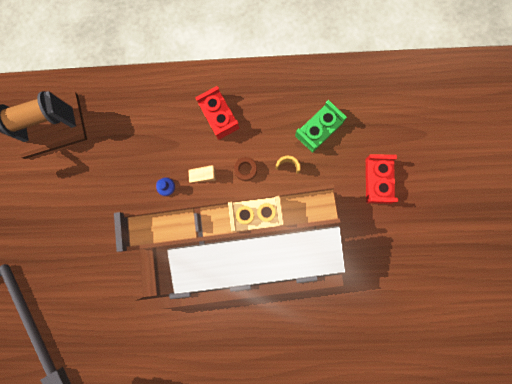

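View pics/side0.png

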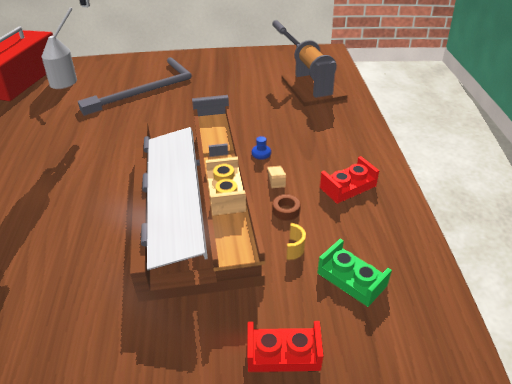

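Top view: the pale rack is at (256,213) on the chute, before the dark blade at (198,222), with the end stop at (121,231) and the white plate at (256,260). Look-alikes are red (217,111), green (322,126) and red (381,178). Only the pale one stands in the chute, so that is the one to push. The chute's x axis points to image left.

```bash
python3 - <<'E'
from h import *
V,U=np.mgrid[0:384,0:512];U=U.ravel();V=V.ravel()
C={}
for n in("top","side"):
    p=cv2.imread(f"pics/{n}0.png");d=np.load(f"{n}0.npy");w=world(n,d,U,V)
    hsv=cv2.cvtColor(p,cv2.COLOR_BGR2HSV).reshape(-1,3).astype(int)
    box=((U>100)&(U<350)&(V>180)&(V<305)) if n=="top" else ((U>130)&(U<265)&(V>90)&(V<285))
    ok=box&~np.isnan(w[:,0])
    pl=ok&(hsv[:,1]<40)&(hsv[:,2]>150)&(w[:,2]>60)
    def rep(nm,m):
        r=cv2.minAreaRect(w[m][:,:2].astype(np.float32));print(n,nm,m.sum(),"z",np.percentile(w[m][:,2],[5,50,95]).round(1),"c",np.round(r[0],1),"size",np.round(r[1],1),"ang",round(r[2],2),"med",np.median(w[m],0).round(1))
        print(cv2.boxPoints(r).round(0).tolist())
    rep("plate",pl)
    rk=ok&(w[:,2]>103)&(w[:,2]<116)&(hsv[:,1]>40)&(hsv[:,2]>120); rep("racktop",rk)
    gr=ok&(w[:,2]>100)&(w[:,2]<114)&(hsv[:,2]<110)&((U<140) if n=="top" else (V<115)); rep("stop",gr)
    bl=ok&(hsv[:,1]<90)&(hsv[:,2]<140)&(((U>190)&(U<206)&(V<240)) if n=="top" else((V>140)&(V<160)&(U>205)&(U<232)))&(w[:,2]>83); rep("blade",bl)
p=cv2.imread("pics/top0.png");cv2.imwrite("pics/crop1.png",cv2.resize(p[175:310,105:355],None,fx=3,fy=3,interpolation=cv2.INTER_CUBIC))
E
```

```text
top plate 7849 z [81.1 89.9 98.8] c [508.1  17.1] size [165.8 336.6] ang 8.2 med [475.2  11.3  89.9]
[[402.0, 172.0], [450.0, -161.0], [614.0, -138.0], [566.0, 195.0]]
top racktop 665 z [104.2 106.9 110.9] c [554.8 121.8] size [ 76.3 325.8] ang 5.92 med [563.2  13.3 106.9]
[[500.0, 280.0], [534.0, -44.0], [610.0, -36.0], [576.0, 288.0]]
top stop 82 z [100.8 104.8 108.6] c [539.  271.8] size [74.9  2.5] ang 5.52 med [538.7 271.8 104.8]
[[502.0, 269.0], [502.0, 267.0], [576.0, 274.0], [576.0, 277.0]]
top blade 26 z [83.9 88.4 90.9] c [546.1 124.7] size [45.3  6. ] ang 14.79 med [551.7 125.8  88.4]
[[523.0, 122.0], [525.0, 116.0], [569.0, 128.0], [567.0, 133.0]]
side plate 6566 z [ 82.9  92.  100.3] c [498.8  14.7] size [141.  337.1] ang 5.0 med [477.3 -26.9  92. ]
[[414.0, 176.0], [443.0, -159.0], [584.0, -147.0], [554.0, 189.0]]
side racktop 828 z [104.  107.9 112.1] c [549.6 122.9] size [ 64.2 333.4] ang 6.14 med [565.2   2.6 107.9]
[[500.0, 285.0], [536.0, -46.0], [599.0, -39.0], [564.0, 292.0]]
side stop 150 z [100.5 104.6 109.5] c [538.1 274.5] size [76.  7.] ang 6.42 med [538.  274.1 104.6]
[[500.0, 274.0], [501.0, 267.0], [576.0, 275.0], [576.0, 282.0]]
side blade 90 z [83.5 88.4 92.6] c [553.1 127.4] size [34.1  7.2] ang 6.98 med [552.5 126.2  88.4]
[[536.0, 129.0], [537.0, 122.0], [571.0, 126.0], [570.0, 133.0]]
```

View pics/crop1.png

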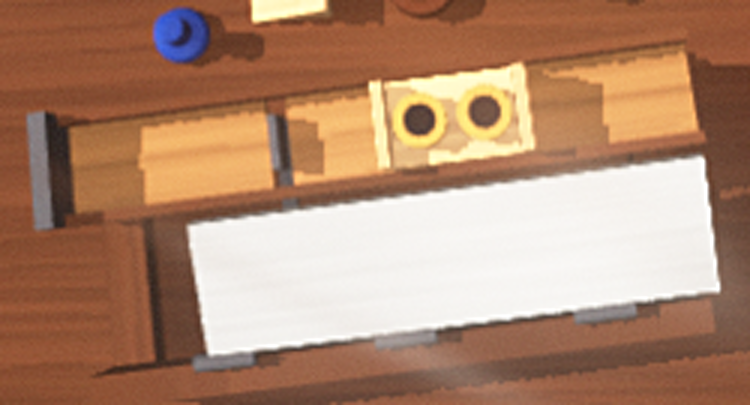

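The crop confirms the pale rack with two brass bushes in the chute, its rear (right) face at crop x≈535, and the chute free of other parts. Next I refine the chute frame.

```bash
python3 - <<'E'
from h import *
V,U=np.mgrid[0:384,0:512];U=U.ravel();V=V.ravel()
a=np.radians(6.0);ex=np.array([-np.sin(a),np.cos(a)]);ey=np.array([-np.cos(a),-np.sin(a)])
O=np.array([552.6,126.2])-60*ex
print("O guess",O)
for n in("top","side"):
    p=cv2.imread(f"pics/{n}0.png");d=np.load(f"{n}0.npy");w=world(n,d,U,V)
    hsv=cv2.cvtColor(p,cv2.COLOR_BGR2HSV).reshape(-1,3).astype(int)
    c=np.stack([(w[:,:2]-O)@ex,(w[:,:2]-O)@ey,w[:,2]],1)
    pl=(hsv[:,1]<40)&(hsv[:,2]>150)&(c[:,2]>70)&(c[:,2]<106)&(abs(c[:,0])<240)&(c[:,1]>36)&(c[:,1]<150)
    q=c[pl];xs=[];lo=[];hi=[]
    for x in range(-200,110,10):
        s=q[abs(q[:,0]-x)<5]
        if len(s)>5: xs.append(x);lo.append(np.percentile(s[:,1],2));hi.append(np.percentile(s[:,1],98))
    for nm,e in(("lo",lo),("hi",hi)):
        f=np.polyfit(xs,e,1);print(n,"plate",nm,"slope deg",np.degrees(f[0]).round(2),"y at -47",np.polyval(f,-47).round(1))
    print(" plate x",np.percentile(q[:,0],[.5,99.5]).round(1),"z at lo",np.median(q[q[:,1]<np.median(lo)+6][:,2]).round(1))
    rk=(abs(c[:,1])<38)&(c[:,2]>102)&(c[:,2]<118)&(c[:,0]<50)&(c[:,0]>-200);r=c[rk]
    R=cv2.minAreaRect(r[:,:2].astype(np.float32));print(" rack",rk.sum(),np.percentile(r,[1,99],axis=0).round(1).tolist(),R)
    fl=(abs(c[:,1])<22)&(c[:,0]<-130)&(c[:,0]>-205);print(" floor z",np.nanmedian(c[fl][:,2]))
    st=(abs(c[:,1])<45)&(c[:,2]>98)&(c[:,2]<114)&(c[:,0]>150)&(c[:,0]<230);print(" stop",np.percentile(c[st],[2,50,98],axis=0).round(1).tolist())
    for s in(-1,1):
        wl=(abs(c[:,1]-34*s)<9)&(c[:,2]>83)&(c[:,2]<93)&(c[:,0]<-100)&(c[:,0]>-210);print(" wall",s,wl.sum(),np.median(c[wl],0).round(1))
E
```

```text
O guess [558.8717078   66.52868628]
top plate lo slope deg -0.16 y at -47 47.7
top plate hi slope deg 0.05 y at -47 131.3
 plate x [-211.1  120.4] z at lo 98.7
 rack 794 [[-106.8, -25.4, 103.1], [-7.9, 27.4, 111.9]] ((-57.36286926269531, 0.5012283325195312), (56.15130615234375, 99.93753814697266), 89.30267333984375)
 floor z 69.74876794911108
 stop [[205.3, -38.5, 98.5], [209.7, -1.3, 107.8], [218.2, 34.8, 110.3]]
 wall -1 236 [-155.3  -33.2   87.8]
 wall 1 228 [-156.3   33.8   87.9]
side plate lo slope deg -0.09 y at -47 48.7
side plate hi slope deg -0.16 y at -47 131.1
 plate x [-211.5  119.4] z at lo 100.3
 rack 979 [[-108.4, -27.1, 102.3], [-8.3, 26.6, 112.7]] ((-57.6600456237793, -0.2620258331298828), (56.01789474487305, 103.70941925048828), 89.09169006347656)
 floor z 71.62478986803126
 stop [[206.1, -38.1, 98.7], [209.1, -1.0, 107.6], [221.4, 35.6, 111.9]]
 wall -1 297 [-158.5  -33.8   89.2]
 wall 1 279 [-156.4   33.7   89.5]
```

```bash
cat >> h.py <<'E'
A=np.radians(6.0);EX=np.array([-np.sin(A),np.cos(A),0]);EY=np.array([-np.cos(A),-np.sin(A),0]);OC=np.array([558.9,66.5,0])
def st(xc=None,yc=None,z=None):
    o=ctrl.get_obs();p=np.array(o["tcp_pos"]);R=np.array(o["tcp_rot"]);f=np.array(o["force"])
    c=np.array([(p-OC)@EX,(p-OC)@EY,p[2]])
    print("t",round(float(o["clock"]),2),"chute tcp",c.round(1),"F chute",np.round([f@EX,f@EY,f[2]],1),"M",np.round(o["moment"],2),"w",np.round(o["gripper_width"],1))
    Rt=np.stack([-EX,[0,0,-1],-EY],1)
    from scipy.spatial.transform import Rotation as Ro
    print(" turn left(5deg)",(Ro.from_matrix(R.T@Rt).as_rotvec(degrees=True)/5).round(3))
    if xc is not None:
        t=OC+xc*EX+yc*EY+np.array([0,0,z]);print(" shift(40)",(R.T@(t-p)/40).round(3))
E
python3 -m handwheel '[[[0,0,0,0,1,0,0.18],[0,0,0,0,1,0,0.18],[0,0,0,0,1,0,0.18],[0,0,0,0,1,0,0.18],[0,0,0,0,1,0,0.18],[0,0,0,0,1,0,0.18],[0,0,0,0,1,0,0.18],[0,0,0,0,1,0,0.18]]]' 20
python3 -m handwheel '[[[0,0,0,0,1,0,0.18],[0,0,0,0,1,0,0.18],[0,0,0,0,1,0,0.18],[0,0,0,0,0.88,0,0.18],[0,0,0,0,0,0,0.18]]]'
python3 -c "
from h import *
st(-145,35,190)"
```

```text
clock: 1.1
tcp_pos: [259.6, 567.9, 219.4]
tcp_rot: [[0.427, -0.001, 0.904], [-0.904, -0.001, 0.427], [0.001, -1.0, -0.001]]
force: [0.1, -0.3, 0.2]
gripper_width: 69.9
clock: 1.72
tcp_pos: [259.7, 568.0, 219.5]
tcp_rot: [[0.106, -0.001, 0.994], [-0.994, -0.001, 0.106], [0.001, -1.0, -0.001]]
force: [0.1, 0.2, -0.2]
gripper_width: 70.0
t 1.73 chute tcp [530.1 245.2 219.5] F chute [ 0.2 -0.1 -0.2] M [-0.01  0.02  0.04] w 70.0
 turn left(5deg) [0.008 0.017 0.012]
 shift(40) [16.883  0.752  5.23 ]
```

```bash

python3 -m handwheel '[[[0.94,0,0.29,0,0,0,0.18],[0.94,0,0.29,0,0,0,0.18],[0.94,0,0.29,0,0,0,0.18],[0.94,0,0.29,0,0,0,0.18],[0.94,0,0.29,0,0,0,0.18],[0.94,0,0.29,0,0,0,0.18],[0.94,0,0.29,0,0,0,0.18],[0.94,0,0.29,0,0,0,0.18]]]'
python3 -m handwheel '[[[0.94,0,0.29,0,0,0,0.18],[0.94,0,0.29,0,0,0,0.18],[0.94,0,0.29,0,0,0,0.18],[0.94,0,0.29,0,0,0,0.18],[0.94,0,0.29,0,0,0,0.18],[0.94,0,0.29,0,0,0,0.18],[0.94,0,0.29,0,0,0,0.18],[0.94,0,0.29,0,0,0,0.18]]]'
python3 -m handwheel '[[[0.94,0.3,0.29,0,0,0,0.18],[0.94,0.4,0.29,0,0,0,0.18],[0,0,0,0,0,0,0.18],[0,0,0,0,0,0,0.18]]]'
python3 - <<'E'
from h import *
st(-145,35,130)
p,d=grab("side");cv2.imwrite("pics/s1.png",p)
E
```

```text
clock: 2.72
tcp_pos: [384.0, 277.8, 220.1]
tcp_rot: [[0.107, 0.0, 0.994], [-0.994, -0.0, 0.107], [0.0, -1.0, 0.0]]
force: [0.7, -0.2, -0.0]
gripper_width: 70.1
clock: 3.72
tcp_pos: [507.9, -11.6, 220.1]
tcp_rot: [[0.106, 0.0, 0.994], [-0.994, 0.0, 0.106], [-0.0, -1.0, 0.0]]
force: [0.2, -0.7, -0.0]
gripper_width: 70.0
clock: 4.22
tcp_pos: [538.2, -82.3, 191.9]
tcp_rot: [[0.105, -0.001, 0.994], [-0.994, 0.001, 0.105], [-0.001, -1.0, -0.001]]
force: [-1.1, 0.3, -0.2]
gripper_width: 70.3
t 4.22 chute tcp [-145.8   36.1  191.9] F chute [ 0.4  1.1 -0.2] M [-0.01 -0.01  0.05] w 70.3
 turn left(5deg) [ 0.011  0.009 -0.01 ]
 shift(40) [-0.019  1.548  0.03 ]
```

View pics/s1.png

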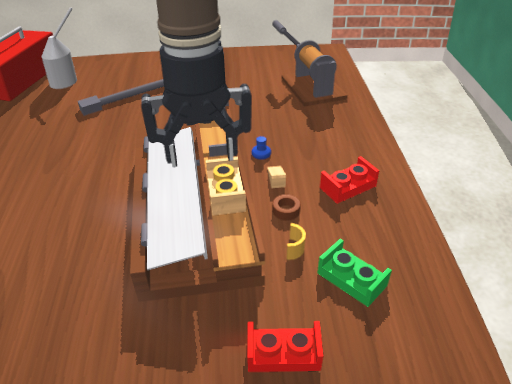

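```bash

python3 -m handwheel '[[[0,0.6,0,0,0,0,0.18],[0,0.6,0,0,0,0,0.18],[0,0.4,0.03,0,0,0,0.18],[0,0.2,0,0,0,0,0.18],[0,0.1,0,0,0,0,0.18],[0,0,0,0,0,0,0.18]]]'
python3 -c "
from h import *
st(-145,35,101)"
python3 -m handwheel '[[[0,0.1,0,0,0,0,0.18],[0,0.1,0,0,0,0,0.18],[0,0,0,0,0,0,0.18]]]'
python3 -c "
from h import *
st(-145,35,101)
p,d=grab('side');cv2.imwrite('pics/s2.png',cv2.resize(p[90:290,110:310],None,fx=3,fy=3,interpolation=cv2.INTER_CUBIC))"
```

```text
clock: 5.03
tcp_pos: [540.2, -82.6, 116.5]
tcp_rot: [[0.105, 0.001, 0.994], [-0.994, -0.0, 0.105], [0.0, -1.0, 0.001]]
force: [-0.2, 0.0, 0.2]
gripper_width: 70.2
t 5.03 chute tcp [-146.3   34.2  116.5] F chute [0.  0.2 0.2] M [-0.02  0.    0.04] w 70.2
 turn left(5deg) [-0.007  0.008  0.002]
 shift(40) [-0.033  0.388 -0.021]
clock: 5.4
tcp_pos: [539.5, -82.6, 107.8]
tcp_rot: [[0.105, -0.001, 0.994], [-0.994, 0.0, 0.105], [-0.0, -1.0, -0.001]]
force: [-0.2, 0.6, 0.1]
gripper_width: 70.0
t 5.4 chute tcp [-146.2   34.9  107.8] F chute [0.7 0.1 0.1] M [ 0.05 -0.03  0.06] w 70.0
 turn left(5deg) [ 0.008  0.005 -0.003]
 shift(40) [-0.03   0.171 -0.003]
```

View pics/s2.png

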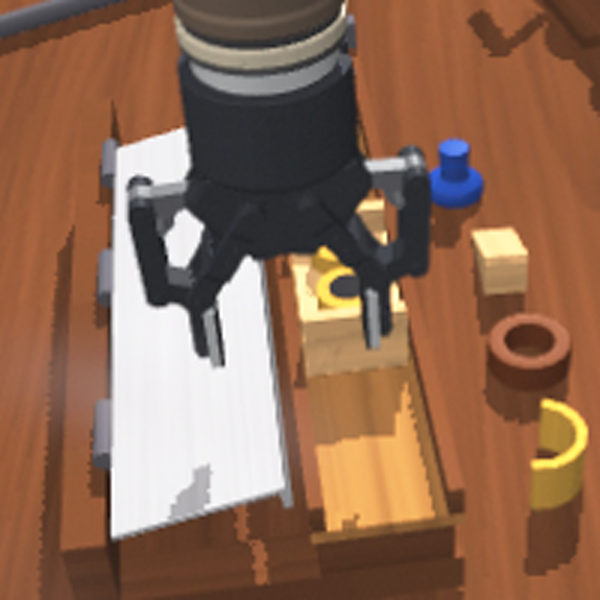

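The plate finger hovers over the plate (crop 215,360) and the pusher finger hangs in the chute behind the rack (375,345). There is no contact yet, so I keep stepping down.

```bash
python3 -c "
from h import *
print(ctrl.nose_length)"
for i in 1; do python3 -m handwheel '[[[0,0.1,0,0,0,0,0.18],[0,0,0,0,0,0,0.18]]]'; done
python3 -c "
from h import *
st()"
python3 -m handwheel '[[[0,0.1,0,0,0,0,0.18],[0,0,0,0,0,0,0.18]]]'
python3 -c "
from h import *
st()"
python3 -m handwheel '[[[0,0.1,0,0,0,0,0.18],[0,0,0,0,0,0,0.18]]]'
python3 -c "
from h import *
st()"
```

```text
22.0
clock: 5.7
tcp_pos: [539.5, -82.5, 103.8]
tcp_rot: [[0.105, -0.001, 0.994], [-0.994, 0.0, 0.105], [-0.0, -1.0, -0.001]]
force: [-0.2, 0.3, -0.3]
gripper_width: 69.9
t 5.7 chute tcp [-146.2   34.9  103.8] F chute [ 0.3  0.1 -0.3] M [-0.03  0.03  0.03] w 69.9
 turn left(5deg) [ 0.009  0.006 -0.003]
clock: 5.95
tcp_pos: [539.5, -82.5, 99.7]
tcp_rot: [[0.105, -0.001, 0.994], [-0.994, 0.0, 0.105], [-0.0, -1.0, -0.001]]
force: [0.3, -0.7, 0.1]
gripper_width: 69.9
t 5.95 chute tcp [-146.1   34.9   99.7] F chute [-0.7 -0.3  0.1] M [ 0.03 -0.01  0.06] w 69.9
 turn left(5deg) [ 0.01   0.007 -0.003]
clock: 6.2
tcp_pos: [539.5, -82.5, 95.7]
tcp_rot: [[0.105, -0.001, 0.994], [-0.994, 0.0, 0.105], [-0.0, -1.0, -0.001]]
force: [-1.0, 0.0, 0.1]
gripper_width: 70.2
t 6.2 chute tcp [-146.1   34.9   95.7] F chute [0.2 1.  0.1] M [-0.01 -0.03 -0.06] w 70.2
 turn left(5deg) [ 0.009  0.007 -0.003]
```

```bash
python3 - <<'E'
from h import *
p,d=grab('side');q,e=grab('top')
a=cv2.resize(p[90:290,110:310],(500,500),interpolation=cv2.INTER_CUBIC)
b=cv2.resize(q[170:320,190:340],(300,300),interpolation=cv2.INTER_CUBIC)
im=np.zeros((500,800,3),np.uint8);im[:,:500]=a;im[:300,500:]=b;cv2.imwrite('pics/s3.png',im)
V,U=np.mgrid[0:384,0:512];w=world('side',d,U.ravel(),V.ravel());np.save('w.npy',w)
c=np.stack([(w-OC)@EX,(w-OC)@EY,w[:,2]],1)
for y in(55,65,75,85,100,115):
    m=(abs(c[:,0]+190)<12)&(abs(c[:,1]-y)<4)&(c[:,2]>60);print(y,np.median(c[m][:,2]).round(1))
E
```

```text
55 387.7
65 407.7
75 422.8
85 426.2
100 89.7
115 86.2
```

View pics/s3.png

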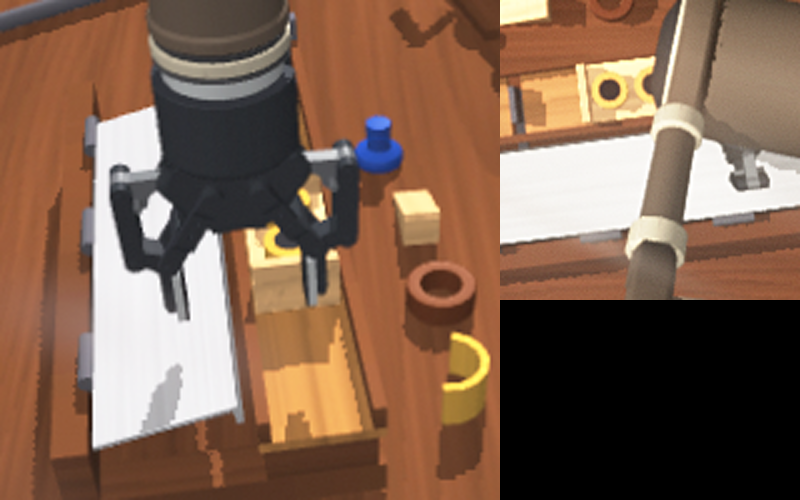

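```bash
python3 - <<'E'
from h import *
w=np.load('w.npy').reshape(384,512,3)
for u,vs in((180,range(200,222,2)),(182,range(206,222,2)),(235,range(196,216,2))):
    for v in vs:
        p=w[v,u];print(u,v,np.round([(p-OC)@EX,(p-OC)@EY,p[2]],1))
st()
E
```

```text
180 200 [-153.3   73.4  153.3]
180 202 [-156.3   73.7  152.2]
180 204 [-155.8   74.1  148. ]
180 206 [-157.6   74.5  145.8]
180 208 [-155.2   75.1  139.8]
180 210 [-155.7   75.5  136.4]
180 212 [-153.6   76.1  130.6]
180 214 [-152.    76.6  125.2]
180 216 [-123.2   78.8   94.7]
180 218 [-127.1   79.    94.1]
180 220 [-133.    79.2   95.3]
182 206 [-156.2   71.7  144.1]
182 208 [-154.5   72.2  138.7]
182 210 [-154.7   72.7  135.1]
182 212 [-155.4   73.1  131.7]
182 214 [-154.9   73.6  127.4]
182 216 [-154.8   74.   123.3]
182 218 [-154.9   74.5  119.4]
182 220 [-135.1   76.    96.7]
235 196 [-155.3   -5.9  150. ]
235 198 [-155.6   -5.7  146.5]
235 200 [-157.3   -5.4  144.1]
235 202 [-155.1   -5.5  138.3]
235 204 [-155.7   -5.3  134.9]
235 206 [-155.1   -5.2  130.4]
235 208 [-153.3   -5.2  124.8]
235 210 [-154.6   -4.9  122. ]
235 212 [-154.3   -4.7  117.6]
235 214 [-108.    -9.2   70. ]
t 6.3 chute tcp [-146.2   34.6   96. ] F chute [ 0.4  0.4 -0.2] M [ 0.04 -0.07 -0.04] w 70.5
 turn left(5deg) [ 0.003  0.006 -0.001]
```

```bash
python3 - <<'E'
from h import *
w=np.load('w.npy').reshape(384,512,3)
c=np.stack([(w-OC)@EX,(w-OC)@EY,w[...,2]],-1)
for v in range(150,200,4):
    print(v,[c[v,u].round(0).tolist() for u in(175,202,205,232)])
m=(c[...,1]>-70)&(c[...,1]<130)&(abs(c[...,0]+146)<60)&(c[...,2]>112)&(c[...,2]<260)
for z in range(112,180,6):
    s=c[m&(abs(c[...,2]-z)<3)]
    if len(s): print(z,len(s),s.min(0).round(0)[:2],s.max(0).round(0)[:2])
E
```

```text
150 [[-158.0, 70.0, 244.0], [-183.0, 35.0, 256.0], [-181.0, 32.0, 255.0], [-141.0, -7.0, 222.0]]
154 [[-152.0, 71.0, 234.0], [-182.0, 36.0, 250.0], [-183.0, 32.0, 250.0], [-152.0, -5.0, 223.0]]
158 [[-152.0, 72.0, 227.0], [-182.0, 36.0, 244.0], [-182.0, 33.0, 243.0], [-156.0, -4.0, 219.0]]
162 [[-155.0, 72.0, 222.0], [-158.0, 36.0, 219.0], [-155.0, 32.0, 217.0], [-154.0, -4.0, 211.0]]
166 [[-154.0, 73.0, 215.0], [-155.0, 37.0, 211.0], [-153.0, 33.0, 209.0], [-15.0, -18.0, 98.0]]
170 [[-1.0, 82.0, 93.0], [-155.0, 37.0, 204.0], [-154.0, 33.0, 203.0], [-41.0, -15.0, 109.0]]
174 [[-12.0, 82.0, 92.0], [-155.0, 38.0, 197.0], [-156.0, 34.0, 197.0], [-137.0, -5.0, 177.0]]
178 [[-25.0, 83.0, 94.0], [-157.0, 39.0, 191.0], [-155.0, 35.0, 190.0], [-152.0, -3.0, 181.0]]
182 [[-135.0, 77.0, 173.0], [-154.0, 39.0, 182.0], [-42.0, 32.0, 91.0], [-161.0, -2.0, 181.0]]
186 [[-137.0, 78.0, 167.0], [58.0, 37.0, 1.0], [-51.0, 33.0, 90.0], [-158.0, -2.0, 171.0]]
190 [[-149.0, 78.0, 169.0], [47.0, 38.0, -0.0], [-59.0, 34.0, 88.0], [-156.0, -2.0, 163.0]]
194 [[-154.0, 79.0, 166.0], [31.0, 39.0, 3.0], [-71.0, 35.0, 89.0], [-155.0, -2.0, 154.0]]
198 [[-156.0, 80.0, 160.0], [21.0, 40.0, 1.0], [-82.0, 36.0, 90.0], [-154.0, -2.0, 146.0]]
112 9 [-108.  -23.] [-103.   26.]
118 17 [-156.   -6.] [-136.   76.]
124 51 [-157.  -13.] [-135.   82.]
130 55 [-157.  -13.] [-139.   83.]
136 67 [-157.  -13.] [-143.   83.]
142 53 [-158.  -14.] [-134.   83.]
148 67 [-158.  -14.] [-138.   83.]
154 49 [-157.  -17.] [-146.   86.]
160 82 [-159.  -29.] [-149.   98.]
166 229 [-159.  -32.] [-133.  102.]
172 229 [-160.  -33.] [-133.  101.]
178 145 [-162.  -33.] [-133.  102.]
```

The depth picture puts the fingertips at z≈117, while the reported TCP suggests about 82. No contact force, and the shadows stand apart from the tips, so the picture agrees with itself. I'll go by the camera and by touch rather than the reported height.

```bash

python3 -m handwheel '[[[0,0.2,0,0,0,0,0.18],[0,0.2,0,0,0,0,0.18],[0,0,0,0,0,0,0.18]]]'
python3 -m handwheel '[[[0,0.05,0,0,0,0,0.18],[0,0,0,0,0,0,0.18]]]'
python3 - <<'E'
from h import *
st()
p,d=grab('side')
V,U=np.mgrid[0:384,0:512];w=world('side',d,U.ravel(),V.ravel()).reshape(384,512,3)
c=np.stack([(w-OC)@EX,(w-OC)@EY,w[...,2]],-1)
for u in (180,182,235,237):
    print(u,[(v,c[v,u].round(0).tolist()) for v in range(212,234,2)])
E
```

```text
clock: 6.68
tcp_pos: [538.7, -82.3, 78.9]
tcp_rot: [[0.105, -0.002, 0.994], [-0.994, 0.001, 0.105], [-0.001, -1.0, -0.002]]
force: [-0.0, 0.7, -0.2]
gripper_width: 70.2
clock: 6.92
tcp_pos: [539.9, -82.6, 78.1]
tcp_rot: [[0.105, -0.0, 0.994], [-0.994, -0.0, 0.105], [0.0, -1.0, -0.0]]
force: [-0.3, 0.3, 0.1]
gripper_width: 69.7
t 6.92 chute tcp [-146.3   34.5   78.1] F chute [0.4 0.2 0.1] M [-0.01  0.07  0.02] w 69.7
 turn left(5deg) [0.    0.007 0.   ]
180 [(212, [-152.0, 76.0, 129.0]), (214, [-151.0, 77.0, 124.0]), (216, [-151.0, 77.0, 120.0]), (218, [-151.0, 78.0, 116.0]), (220, [-152.0, 78.0, 113.0]), (222, [-152.0, 79.0, 109.0]), (224, [-139.0, 80.0, 93.0]), (226, [-145.0, 80.0, 94.0]), (228, [-150.0, 80.0, 95.0]), (230, [-154.0, 80.0, 94.0]), (232, [-157.0, 81.0, 93.0])]
182 [(212, [-155.0, 73.0, 131.0]), (214, [-156.0, 74.0, 128.0]), (216, [-156.0, 74.0, 124.0]), (218, [-155.0, 74.0, 119.0]), (220, [-156.0, 75.0, 117.0]), (222, [-154.0, 75.0, 111.0]), (224, [-142.0, 77.0, 95.0]), (226, [-148.0, 77.0, 96.0]), (228, [-150.0, 77.0, 95.0]), (230, [-154.0, 77.0, 94.0]), (232, [-159.0, 78.0, 95.0])]
235 [(212, [-157.0, -5.0, 120.0]), (214, [-156.0, -4.0, 115.0]), (216, [-158.0, -4.0, 113.0]), (218, [-155.0, -4.0, 106.0]), (220, [-155.0, -4.0, 102.0]), (222, [-126.0, -7.0, 70.0]), (224, [-133.0, -6.0, 71.0]), (226, [-138.0, -5.0, 72.0]), (228, [-142.0, -5.0, 71.0]), (230, [-146.0, -4.0, 71.0]), (232, [-150.0, -3.0, 72.0])]
237 [(212, [-156.0, -8.0, 119.0]), (214, [-156.0, -7.0, 114.0]), (216, [-157.0, -7.0, 111.0]), (218, [-155.0, -7.0, 105.0]), (220, [-155.0, -7.0, 101.0]), (222, [-129.0, -10.0, 72.0]), (224, [-133.0, -9.0, 71.0]), (226, [-138.0, -8.0, 71.0]), (228, [-141.0, -8.0, 71.0]), (230, [-149.0, -7.0, 74.0]), (232, [-151.0, -7.0, 71.0])]
```

```bash

python3 -m handwheel '[[[0,0.08,0,0,0,0,0.18],[0,0,0,0,0,0,0.18]]]' | grep -E 'pos|force'
python3 -m handwheel '[[[0,0.08,0,0,0,0,0.18],[0,0,0,0,0,0,0.18]]]'| grep -E 'pos|force'
python3 -m handwheel '[[[0,0.08,0,0,0,0,0.18],[0,0,0,0,0,0,0.18]]]'| grep -E 'pos|force'
python3 - <<'E'
from h import *
st()
p,d=grab('side');cv2.imwrite('pics/s4.png',cv2.resize(p[150:290,130:270],(600,600),interpolation=cv2.INTER_CUBIC))
V,U=np.mgrid[0:384,0:512];w=world('side',d,U.ravel(),V.ravel()).reshape(384,512,3)
c=np.stack([(w-OC)@EX,(w-OC)@EY,w[...,2]],-1)
for u in (182,236): print(u,[(v,c[v,u].round(0).tolist()) for v in range(218,230)])
E
```

```text
tcp_pos: [540.4, -82.7, 75.4]
force: [0.6, 0.3, 2.2]
tcp_pos: [540.6, -82.7, 72.1]
force: [2.0, 0.7, 2.6]
tcp_pos: [540.2, -82.7, 68.6]
force: [1.6, -0.2, 3.3]
t 7.72 chute tcp [-146.4   34.2   68.6] F chute [-0.3 -1.6  3.3] M [-0.03 -0.2  -0.02] w 70.0
 turn left(5deg) [-0.008  0.008  0.004]
182 [(218, [-155.0, 74.0, 120.0]), (219, [-155.0, 75.0, 117.0]), (220, [-155.0, 75.0, 116.0]), (221, [-155.0, 75.0, 114.0]), (222, [-150.0, 76.0, 107.0]), (223, [-150.0, 76.0, 104.0]), (224, [-150.0, 76.0, 102.0]), (225, [-151.0, 76.0, 102.0]), (226, [-152.0, 77.0, 100.0]), (227, [-151.0, 77.0, 97.0]), (228, [-143.0, 78.0, 87.0]), (229, [-146.0, 78.0, 89.0])]
236 [(218, [-156.0, -6.0, 107.0]), (219, [-155.0, -6.0, 103.0]), (220, [-155.0, -5.0, 102.0]), (221, [-156.0, -5.0, 101.0]), (222, [-155.0, -5.0, 97.0]), (223, [-155.0, -5.0, 96.0]), (224, [-155.0, -5.0, 93.0]), (225, [-154.0, -5.0, 90.0]), (226, [-137.0, -7.0, 71.0]), (227, [-139.0, -7.0, 71.0]), (228, [-143.0, -6.0, 72.0]), (229, [-145.0, -6.0, 72.0])]
```

View pics/s4.png

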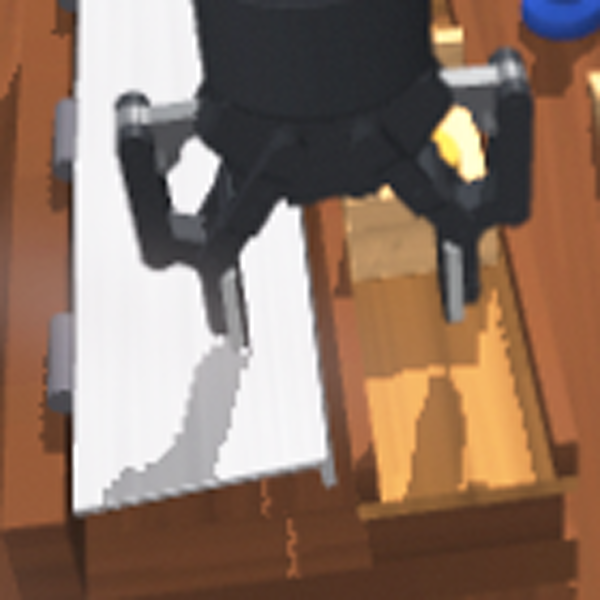

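Contact at TCP z≈76 (fingertip touching the plate at crop 240,345), and the plate is sinking. I press on to the level position and measure the plate slope by depth.

```bash

python3 -m handwheel '[[[0,0.07,0.01,0,0,0,0.18],[0,0.07,0.01,0,0,0,0.18],[0,0,0,0,0,0,0.18]]]'
cat >> h.py <<'E'
def look(tag=None):
    V,U=np.mgrid[0:384,0:512]
    for n in("side","top"):
        p,d=grab(n);w=world(n,d,U.ravel(),V.ravel());c=np.stack([(w-OC)@EX,(w-OC)@EY,w[:,2]],1)
        hsv=cv2.cvtColor(p,cv2.COLOR_BGR2HSV).reshape(-1,3).astype(int)
        m=(hsv[:,1]<40)&(hsv[:,2]>150)&(c[:,2]>65)&(c[:,2]<106)&(c[:,0]>-205)&(c[:,0]<110)&(c[:,1]>52)&(c[:,1]<128)
        q=c[m];f=np.polyfit(q[:,1],q[:,2],1);r=q[:,2]-np.polyval(f,q[:,1]);q=q[abs(r)<5];f=np.polyfit(q[:,1],q[:,2],1)
        print(n,"plate n",len(q),"slope",f[0].round(3),"gate ~",round(.22+np.arctan(f[0]),3),"z at y=68",np.polyval(f,68).round(1))
        m=(abs(c[:,1])<30)&(c[:,2]>104)&(c[:,2]<115)&(c[:,0]>-150)&(c[:,0]<204)&(hsv[:,1]>50)&(hsv[:,2]>110)
        if m.sum()>10: print("  rack top x",np.percentile(c[m][:,0],[2,98]).round(1),m.sum(),"z",np.median(c[m][:,2]).round(1))
        b=(abs(c[:,1])<16)&(abs(c[:,0]-60)<5)&(c[:,2]>40)&(c[:,2]<130);print("  blade zone z",np.percentile(c[b][:,2],[10,50,90]).round(1) if b.sum() else None)
        if tag: cv2.imwrite(f"pics/{tag}_{n}.png",p)
E
python3 -c "
from h import *
st(-145,35,63);look('p')"
```

```text
clock: 8.15
tcp_pos: [540.8, -82.6, 62.8]
tcp_rot: [[0.105, 0.0, 0.994], [-0.994, -0.0, 0.105], [0.0, -1.0, 0.0]]
force: [2.0, -1.4, 3.6]
gripper_width: 70.2
t 8.15 chute tcp [-146.4   33.6   62.8] F chute [-1.6 -1.9  3.6] M [-0.04 -0.17 -0.01] w 70.2
 turn left(5deg) [-0.002  0.008  0.002]
 shift(40) [-0.034 -0.005 -0.034]
side plate n 3632 slope -0.025 gate ~ 0.195 z at y=68 83.5
  rack top x [-107.8   -9.5] 105 z 108.5
  blade zone z None
top plate n 4684 slope -0.028 gate ~ 0.192 z at y=68 81.8
  rack top x [-77.  -8.] 412 z 106.4
  blade zone z [54.1 62.8 66.4]
```

```bash

python3 -m handwheel '[[[0,0.05,0,0,0,0,0.18],[0,0,0,0,0,0,0.18]]]'
python3 -c "
from h import *
st(-145,35,61)"
python3 -m handwheel '[[[-0.2,0,0,0,0,0,0.18],[-0.2,0,0,0,0,0,0.18],[-0.2,0,0,0,0,0,0.18],[-0.2,0,0,0,0,0,0.18],[-0.2,0,0,0,0,0,0.18],[0,0,0,0,0,0,0.18]]]'
python3 -c "
from h import *
st(-106,35,61);look('q')"
```

```text
clock: 8.5
tcp_pos: [540.8, -82.6, 61.0]
tcp_rot: [[0.105, 0.0, 0.994], [-0.994, -0.0, 0.105], [0.0, -1.0, 0.0]]
force: [1.8, -1.1, 4.9]
gripper_width: 70.0
t 8.5 chute tcp [-146.4   33.6   61. ] F chute [-1.3 -1.7  4.9] M [-0.13 -0.22  0.02] w 70.0
 turn left(5deg) [-0.005  0.007  0.003]
 shift(40) [-0.034  0.    -0.036]
clock: 9.25
tcp_pos: [536.0, -41.4, 60.8]
tcp_rot: [[0.105, -0.001, 0.994], [-0.994, 0.002, 0.105], [-0.002, -1.0, -0.001]]
force: [0.4, 0.1, 4.4]
gripper_width: 70.3
t 9.25 chute tcp [-104.9   34.1   60.8] F chute [ 0.1 -0.4  4.4] M [-0.03  0.16 -0.  ] w 70.3
 turn left(5deg) [ 0.009  0.006 -0.018]
 shift(40) [ 0.027 -0.004 -0.023]
side plate n 3989 slope 0.004 gate ~ 0.224 z at y=68 81.5
  rack top x [-97.3   5.1] 192 z 108.1
  blade zone z None
top plate n 3758 slope 0.002 gate ~ 0.222 z at y=68 79.8
  rack top x [-5.   7.1] 134 z 109.5
  blade zone z [54.7 59.  63.4]
```

```bash

python3 -m handwheel '[[[-0.2,0,0,0,0,0,0.18],[-0.2,0,0,0,0,0,0.18],[-0.2,0,0,0,0,0,0.18],[-0.2,0,0,0,0,0,0.18],[-0.2,0,0,0,0,0,0.18],[-0.2,0,0,0,0,0,0.18],[-0.2,0,0,0,0,0,0.18],[0,0,0,0,0,0,0.18]]]'
python3 -c "
from h import *
st(-49,35,61);look('r')"
```

```text
clock: 10.35
tcp_pos: [530.2, 14.5, 61.0]
tcp_rot: [[0.105, -0.001, 0.994], [-0.994, 0.002, 0.105], [-0.002, -1.0, -0.0]]
force: [0.3, 0.3, 3.5]
gripper_width: 70.1
t 10.35 chute tcp [-48.8  34.   61. ] F chute [ 0.3 -0.4  3.5] M [ 0.1   0.19 -0.03] w 70.1
 turn left(5deg) [ 0.005  0.005 -0.021]
 shift(40) [ 0.006 -0.    -0.026]
side plate n 4474 slope 0.003 gate ~ 0.223 z at y=68 81.5
  rack top x [-38.1  34.7] 185 z 108.1
  blade zone z None
top plate n 3592 slope 0.002 gate ~ 0.222 z at y=68 79.8
  blade zone z None
```

```bash

python3 -m handwheel '[[[-0.2,0,0,0,0,0,0.18],[-0.2,0,0,0,0,0,0.18],[-0.2,0,0,0,0,0,0.18],[-0.2,0,0,0,0,0,0.18],[-0.2,0,0,0,0,0,0.18],[-0.2,0,0,0,0,0,0.18],[-0.2,0,0,0,0,0,0.18],[0,0,0,0,0,0,0.18]]]'
python3 -c "
from h import *
st(8,35,61);look('t')"
```

```text
clock: 11.45
tcp_pos: [524.4, 70.1, 61.0]
tcp_rot: [[0.105, -0.0, 0.994], [-0.994, 0.002, 0.105], [-0.002, -1.0, -0.0]]
force: [-0.2, -0.1, 5.3]
gripper_width: 70.2
t 11.45 chute tcp [ 7.2 33.9 61. ] F chute [-0.   0.2  5.3] M [ 0.01  0.14 -0.01] w 70.2
 turn left(5deg) [ 0.002  0.005 -0.02 ]
 shift(40) [-0.019 -0.    -0.027]
side plate n 5050 slope 0.005 gate ~ 0.225 z at y=68 81.4
  rack top x [  2.4 112.5] 201 z 108.0
  blade zone z [106.5 107.5 108. ]
top plate n 4723 slope 0.002 gate ~ 0.222 z at y=68 79.8
  blade zone z None
```

```bash

python3 -m handwheel '[[[-0.2,0,0,0,0,0,0.18],[-0.2,0,0,0,0,0,0.18],[-0.2,0,0,0,0,0,0.18],[-0.2,0,0,0,0,0,0.18],[-0.2,0,0,0,0,0,0.18],[-0.2,0,0,0,0,0,0.18],[-0.2,0,0,0,0,0,0.18],[-0.2,0,0,0,0,0,0.18]]]'
python3 -m handwheel '[[[-0.1,0,0,0,0,0,0.18],[-0.1,0,0,0,0,0,0.18],[0,0,0,0,0,0,0.18]]]'
python3 -c "
from h import *
st(94,35,61);look('u')"
```

```text
clock: 12.55
tcp_pos: [517.7, 132.8, 61.0]
tcp_rot: [[0.105, -0.0, 0.994], [-0.994, -0.0, 0.105], [0.0, -1.0, -0.0]]
force: [-0.1, -4.1, 5.7]
gripper_width: 70.0
clock: 12.92
tcp_pos: [516.9, 140.9, 61.0]
tcp_rot: [[0.105, -0.0, 0.994], [-0.994, 0.001, 0.105], [-0.001, -1.0, -0.0]]
force: [1.0, -2.3, 4.6]
gripper_width: 69.8
t 12.93 chute tcp [78.4 34.  61. ] F chute [-2.4 -0.7  4.6] M [-0.39  0.12  0.05] w 69.8
 turn left(5deg) [ 0.002  0.008 -0.008]
 shift(40) [-0.39  -0.001 -0.025]
side plate n 5449 slope 0.005 gate ~ 0.225 z at y=68 81.4
  rack top x [ 89.  185.7] 198 z 108.5
  blade zone z [ 71.1  71.7 128. ]
top plate n 5825 slope 0.003 gate ~ 0.223 z at y=68 79.7
  blade zone z [53.9 58.7 63.3]
```

```bash

python3 -m handwheel '[[[-0.1,0,0,0,0,0,0.18],[-0.1,0,0,0,0,0,0.18],[-0.1,0,0,0,0,0,0.18],[0,0,0,0,0,0,0.18]]]'|grep -E 'pos|force'
python3 -m handwheel '[[[-0.05,0,0,0,0,0,0.18],[0,0,0,0,0,0,0.18]]]'|grep -E 'pos|force'
python3 -m handwheel '[[[-0.05,0,0,0,0,0,0.18],[0,0,0,0,0,0,0.18]]]'|grep -E 'pos|force'
python3 -c "
from h import *
st(94,35,61);look('v')"
```

```text
tcp_pos: [515.7, 152.2, 60.9]
force: [0.2, -3.4, 3.5]
tcp_pos: [515.6, 154.0, 60.9]
force: [0.2, -4.7, 4.9]
tcp_pos: [515.3, 156.0, 60.9]
force: [0.4, -4.9, 3.6]
t 14.03 chute tcp [93.6 34.  60.9] F chute [-4.9  0.1  3.6] M [-0.77  0.08  0.  ] w 69.8
 turn left(5deg) [0.002 0.006 0.002]
 shift(40) [-0.01  -0.002 -0.026]
side plate n 5485 slope 0.006 gate ~ 0.226 z at y=68 81.4
  rack top x [104.3 200.6] 195 z 108.4
  blade zone z [70.  70.4 71. ]
top plate n 6069 slope 0.004 gate ~ 0.224 z at y=68 79.8
  blade zone z [53.1 59.2 63.1]
```

Nearly home, so small steps until the stop shows in the force.

```bash

for k in 1; do python3 -m handwheel '[[[-0.03,0,0,0,0,0,0.18],[0,0,0,0,0,0,0.18]]]'|grep -E 'pos|force'; done
python3 -m handwheel '[[[-0.03,0,0,0,0,0,0.18],[0,0,0,0,0,0,0.18]]]'|grep -E 'pos|force'
python3 -m handwheel '[[[-0.03,0,0,0,0,0,0.18],[0,0,0,0,0,0,0.18]]]'|grep -E 'pos|force'
python3 -c "
from h import *
st(94,35,61)"
```

```text
tcp_pos: [515.2, 157.3, 60.9]
force: [1.0, -5.0, 3.2]
tcp_pos: [515.2, 157.4, 61.0]
force: [0.1, -7.9, 5.0]
tcp_pos: [515.2, 157.4, 61.0]
force: [0.9, -13.0, 5.2]
t 14.88 chute tcp [95. 34. 61.] F chute [-13.    0.4   5.2] M [-1.77 -0.06 -0.26] w 70.0
 turn left(5deg) [0.008 0.006 0.042]
 shift(40) [ 0.024 -0.001 -0.025]
```

The force climbed to 13 N with the position standing still, so the rack is against the stop. I back off a few mm, then lift away.

```bash

python3 -m handwheel '[[[0.08,0,0,0,0,0,0.18],[0.1,0,0,0,0,0,0.18],[0,0,0,0,0,0,0.18]]]'
python3 -m handwheel '[[[0,-0.15,0,0,0,0,0.18],[0,-0.2,0,0,0,0,0.18],[0,-0.3,0,0,0,0,0.18],[0,-0.5,0,0,0,0,0.18],[0,-0.8,0,0,0,0,0.18],[0,-0.9,0,0,0,0,0.18],[0,-0.9,0,0,0,0,0.18],[0,0,0,0,0,0,0.18]]]'
python3 -m handwheel '[[[0.9,0,-0.7,0,0,0,0.18],[0.9,0,-0.7,0,0,0,0.18],[0.9,0,-0.7,0,0,0,0.18],[0.9,0,-0.7,0,0,0,0.18],[0.9,0,-0.7,0,0,0,0.18],[0,0,0,0,0,0,0.18],[0,0,0,0,0,0,0.18]]]'
python3 - <<'E'
from h import *
st();look('w')
a=cv2.imread('pics/w_side.png')[80:300,120:320];b=cv2.imread('pics/w_top.png')[170:310,100:360]
im=np.zeros((440,800,3),np.uint8);im[:,:400]=cv2.resize(a,(400,440));im[:215,400:]=cv2.resize(b,(400,215));cv2.imwrite('pics/w.png',im)
E
```

```text
clock: 15.25
tcp_pos: [515.8, 153.7, 61.0]
tcp_rot: [[0.104, 0.0, 0.995], [-0.995, 0.002, 0.104], [-0.002, -1.0, 0.0]]
force: [-0.6, 3.2, 4.8]
gripper_width: 70.1
clock: 16.25
tcp_pos: [518.7, 152.8, 215.2]
tcp_rot: [[0.105, 0.008, 0.994], [-0.994, 0.001, 0.105], [-0.0, -1.0, 0.009]]
force: [1.0, 0.8, -0.3]
gripper_width: 70.4
clock: 17.12
tcp_pos: [395.3, -41.0, 210.5]
tcp_rot: [[0.104, -0.0, 0.995], [-0.995, 0.0, 0.104], [-0.0, -1.0, -0.0]]
force: [-0.2, 0.3, -0.3]
gripper_width: 69.8
t 17.12 chute tcp [-89.8 173.9 210.5] F chute [ 0.3  0.2 -0.3] M [0.02 0.02 0.03] w 69.8
 turn left(5deg) [ 0.004 -0.003 -0.005]
side plate n 5454 slope -0.222 gate ~ 0.002 z at y=68 96.7
  rack top x [106.2 203. ] 479 z 108.4
  blade zone z [71.2 80.9 91.5]
top plate n 6392 slope -0.226 gate ~ -0.002 z at y=68 94.8
  rack top x [107.  202.9] 600 z 107.0
  blade zone z [58.4 86.  91. ]
```

View pics/w.png

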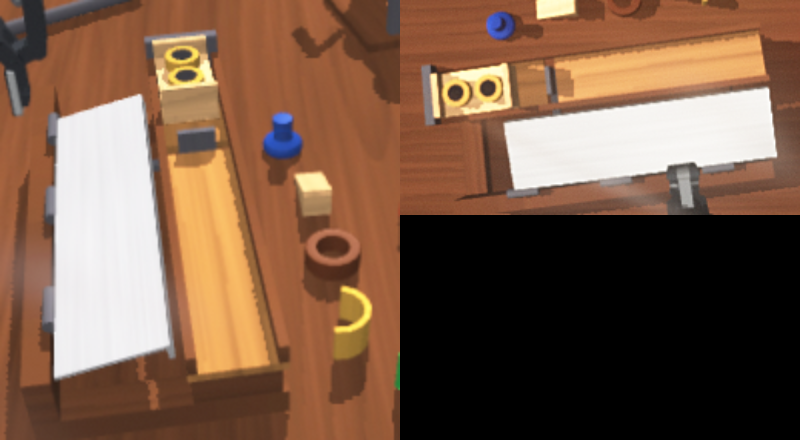

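The rack stands flush on the end stop (top crop 437–512), the blade is up behind it (550,83), the plate is shut, and the loose parts have not moved. The arm touches nothing.

```bash
python3 -c "
from rig import ctrl
print(ctrl.finish_job())"
```

```text
the job is handed in; nothing more can be done
None
```

The rack is home against the end stop, the gate has sprung shut behind it, and the job was handed in at about 17 s on the clock. I pressed the plate down with one finger and held the gate at about 0.22 rad. The other finger pushed the rack along the chute floor and over the gate. I then backed off a few millimetres before lifting away.

**Last checks**
- **Rack:** at the stop the push force rose to 13 N while the tool stood still. Afterwards both cameras put the rack top at chute x ≈ 106 to 203 mm, which matches home (105 to 205).
- **Gate:** the plate slope gives an angle of about 0.00 rad, and the blade top reads z ≈ 91 mm, so it is shut behind the rack.
- **Surroundings:** in the last picture the loose parts beside the chute look unmoved. The arm is clear, with no force on the tool.

**Disagreement:** the reported tool height did not match the cameras. The fingertips appeared about 34 mm higher than the reported position implied. I went by the cameras and the contact force, which agreed with each other. I did not find the cause.

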